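# Load the slide-cooling stack

## Robot

A 6-joint arm with a two-finger parallel gripper is mounted at the origin on the work surface. World frame = base frame: x ahead of the robot, y to its left, z up, the work surface at z = 0. Lengths are in m, angles in rad, forces in N, time in s.
With the tool pointing down it reaches from about 0.325 to 0.775 m from the base axis. Payload 9.3 kg.
Tool frame: the origin (TCP) lies midway between the tips of the shut fingers; the grasp point (between the pads) lies 19 mm behind it; z points along the fingers, y is the direction in which the jaws open and shut (so a half turn about z gives the same grasp; the last joint's range is limited). The gripper opens to 85 mm and grips with 20 to 120 N. Pads are 22 mm wide; open, the fingers measure 114 mm over their backs; the gripper's body (76 mm by 85 mm) begins 54 mm behind the grasp point. The pads swing forward as they close: fully open they stand 13 mm farther back than shut.
Start: joints at [1.125, 0.259, 0.021, 1.334, 0, 1.418], TCP at [0.159, 0.527, 0.231] pointing down, gripper open.
Joint ranges: [-3.04, 3.04], [-0.91, 1.82], [-1.04, 1.36], [-1.92, 1.95], [-1.52, 1.45], [-3.14, 3.14]. Speed limits (rad/s): [2.22, 2.22, 2.79, 3.14, 3.14, 3.14].

## Interface

Orientations are given as a rotation vector (axis times angle).
In Python, from plant import r, claw, ik, get_state, read_camera, get_calibration, spot_in, silhouettes, pinpoint gives the robot as it stands. The module is installed in compiled form; this text tells all that it offers. Calls block until the motion is done:
- r.movep(position, orientation): joint-space move of the TCP to a pose.
- r.movel(position, frame=None, vel=0.15, guard=None): straight line of the TCP; frame=None keeps the orientation; vel is the mean speed in m/s. With guard (N) it stops when the force on the tool has changed by that much, and returns True; else False.
- r.goto_joints(angles): joint-space move.
- claw.move_gripper(opening): finger opening in m; the grip force is fixed at half the most; returns when the fingers have stopped.
- r.dwell(seconds).
- ik(position, orientation): joint angles nearest the present ones, or None.
- get_state(): the state.
- read_camera(name): name is "scene" or "side" or "wrist"; returns the picture (480x640x3 uint8, blue, green, red); there is no depth.
- get_calibration(name): a dict with "camera_matrix" (3x3 intrinsics, pixels), "R" (3x3) and "t" (3): a world point X has camera coordinates R X + t; the wrist camera has in their place "hand_eye" (4x4, takes a point from camera to tool coordinates, whose origin is the TCP and whose axes are the flange's). Camera axes: x right, y down, z forward; pixel columns grow to the right and rows downward; lengths in m; the calibration is good to about 2 mm. A picture is of the moment at which its call begins: read the wrist's pose just before it. get_calibration takes no time and is no camera call.
A pose or a line that the arm cannot do raises r.PlanningError and nothing moves.
- r.hand_in(): hands the job in, once; it reports no verdict.
Trained networks look in the newest picture that a camera, given by its name, has taken for a name from the list of things; names that differ only in an ending like _2 or _b are one class to them, and where a whole thing is asked for, a point or a joint stands for the part that bears it (a point fixed in the world has none). Each returns a list of dicts, best first, with "confidence" (0 to 1); they miss things now and then, are a little off and sometimes report something else, mostly with a low value. They report only what shows in the picture. A call takes as long as a camera call.
- spot_in(camera, target): "box" ([left, top, right, bottom] in pixels, round what is visible of it).
- silhouettes(camera, target): "pixels" (480x640 bool, what is visible of it) and "box" ([left, top, right, bottom] in pixels, round what is visible of it).
- pinpoint(camera, target): "uv" ([column, row] in pixels: a listed point, or the origin of a listed thing).
The state is a dict: "t": time; "joints": joint angles; "joint_vel": joint speeds; "effort": joint torques, N m; "eef_pos": TCP position; "tcp_rot": TCP orientation; "contact_force": force on the tool from outside, world axes, zero at the start; "moment": the same for the moment, N m; "opening": finger opening in m.
Only numpy, scipy, OpenCV 4.12 (cv2) and the standard library are available. Lean on these libraries where they do the work, as an engineer would, in place of code of your own. Each camera call takes 0.05 s, during which the arm holds its last target. There are 200 camera calls.

## Task

Lift the orange cover off the cooling station's two dowels and lay it on the middle of the green mat, lined up with it; then lower every white slide carrier on the bench over both dowels, one flat on another, keeping them level and never letting one go high up on the dowels. Then lower the aluminium fin plate over the dowels on top of the carriers, set the cold block on it with its fins fully home between the plate's fins and its ends even with them, and last press the red start button fully down and let it go. Leave the dropper bottles, the petri dish and the jar where they are.

Things in the scene. Friction and masses are not known exactly. Their poses are not given: they have to be found in the camera images.
- station: fixed cooling station: white foot 170 x 80 x 8 mm, on it a dark pedestal 130 (x) x 38 (y) mm whose flat top is 24 mm above the bench, and two upright 10 mm steel dowels at x = +55 and -55 mm, y = 0, whose coned tips (last 7 mm) end 95 mm above the bench. Origin at the centre of the foot's underside, on the bench; z up.
- cover: orange plastic dust cover lying on the pedestal over both dowels at the start: 136 x 46 x 12 mm plate (long along its x), two round 13 mm through holes on its long centre line at x = +55 and -55 mm; origin at the centre of its underside, z up. Both ways round are the same.
- mat: fixed green parking mat, 160 (x) x 90 (y) x 2 mm, flat on the bench; origin at the centre of its underside.
- fin_plate: aluminium fin plate: 136 x 46 x 12 mm plate (long along its x), two round 13 mm through holes on its long centre line at x = +55 and -55 mm; origin at the centre of its underside, z up. Both ways round are the same. On its top stand three fins, 60 mm long (x), 4 mm thick, 18 mm high, at y = -12, 0, 12 mm (8 mm gaps).
- cold_block: cold block standing on its fins: blue top 60 (x) x 46 (y) x 14 mm, its underside 20 mm and its top 34 mm above the origin; under it four aluminium fins 60 mm long (x), 4 mm thick, 20 mm high at y = -18, -6, 6, 18 mm. Origin at the middle of the fins' lower ends, z up. Fully home, its fin ends rest on the fin plate's upper face, so its origin is 12 mm above the fin plate's. Both ways round are the same.
- start_top (a point): top centre of the red round start button (32 mm across) on the white timer box (85 x 85 x 40 mm, fixed); pressed straight down, 6 mm of travel, about 4 N; springs back.
- start (a joint): travel of the start button, m: 0 up, 0.006 fully pressed.
- carrier1: white slide carrier with a glass slide let into its top (absent in some runs): 136 x 46 x 12 mm plate (long along its x), two round 13 mm through holes on its long centre line at x = +55 and -55 mm; origin at the centre of its underside, z up. Both ways round are the same. 10 mm dowels pass its holes with 1.5 mm to spare all round.
- carrier2: white slide carrier with a glass slide let into its top (absent in some runs): 136 x 46 x 12 mm plate (long along its x), two round 13 mm through holes on its long centre line at x = +55 and -55 mm; origin at the centre of its underside, z up. Both ways round are the same. 10 mm dowels pass its holes with 1.5 mm to spare all round.
- carrier3: white slide carrier with a glass slide let into its top (absent in some runs): 136 x 46 x 12 mm plate (long along its x), two round 13 mm through holes on its long centre line at x = +55 and -55 mm; origin at the centre of its underside, z up. Both ways round are the same. 10 mm dowels pass its holes with 1.5 mm to spare all round.
- carrier4: white slide carrier with a glass slide let into its top (absent in some runs): 136 x 46 x 12 mm plate (long along its x), two round 13 mm through holes on its long centre line at x = +55 and -55 mm; origin at the centre of its underside, z up. Both ways round are the same. 10 mm dowels pass its holes with 1.5 mm to spare all round.
- dropper1: bystander: amber dropper bottle, 28 mm across, 82 mm high with its red bulb; origin at the centre of its underside.
- dropper2: bystander: amber dropper bottle, 28 mm across, 82 mm high with its red bulb; origin at the centre of its underside.
- dish: bystander: petri dish, 90 mm across, 14 mm high; origin at the centre of its underside.
- jar: bystander: white jar with red lid, 68 mm across, 76 mm high; origin at the centre of its underside.

How it is judged:
On the way, in this order (a step that is already met when the one before it is completed fails the run):
1. the cover lies on the mat, released (horizontal distance between cover and mat below 0.035 m and angle between the x axis of cover and the x axis of mat, either way round below 0.4 rad and height (world z) of cover below 0.008 m and contact force between cover and the fingers below 0.05 N and linear speed of cover below 0.03 m/s), for 0.2 s.
2. every carrier present lies flat on the dowels, released (horizontal distance between each of carrier1, carrier2, carrier3, carrier4 and station below 0.004 m and angle between the x axis of each of carrier1, carrier2, carrier3, carrier4 and the x axis of station, either way round below 0.06 rad and angle between each of carrier1, carrier2, carrier3, carrier4's own z axis and vertical below 0.05 rad and height (world z) of each of carrier1, carrier2, carrier3, carrier4 below 0.0625 m and contact force between each of carrier1, carrier2, carrier3, carrier4 and the fingers below 0.05 N and linear speed of each of carrier1, carrier2, carrier3, carrier4 below 0.03 m/s), for 0.2 s.
3. the fin plate lies on the carriers over both dowels, released (horizontal distance between fin_plate and station below 0.004 m and angle between the x axis of fin_plate and the x axis of station, either way round below 0.06 rad and angle between fin_plate's own z axis and vertical below 0.05 rad and height (world z) of fin_plate below 0.0745 m and contact force between fin_plate and the fingers below 0.05 N and linear speed of fin_plate below 0.03 m/s and z of fin_plate in the frame of carrier1 above 0.008 m and z of fin_plate in the frame of carrier2 above 0.008 m and z of fin_plate in the frame of carrier3 above 0.008 m and z of fin_plate in the frame of carrier4 above 0.008 m), for 0.2 s.
4. the cold block is fully home between the fins, released (x of cold_block in the frame of fin_plate between -0.01 and 0.01 m and y of cold_block in the frame of fin_plate between -0.004 and 0.004 m and z of cold_block in the frame of fin_plate between 0.009 and 0.0145 m and angle between the x axis of cold_block and the x axis of fin_plate, either way round below 0.08 rad and angle between cold_block's own z axis and vertical below 0.06 rad and contact force between cold_block and the fingers below 0.05 N and linear speed of cold_block below 0.03 m/s), for 0.2 s.
5. the start button is pressed (value of joint start above 0.004 m), for 0.05 s.
At the end, for the whole second after the job is handed in: Cover on the mat (35 mm, 0.4 rad). Carriers and above them the fin plate flat on both dowels (4 mm, 0.06 rad; undersides below 62.5 and 74.5 mm). Block origin 9 to 14.5 mm above the plate's, 10 mm along, 4 mm across, 0.08 rad. Button up; all released, at rest (all of step 1 and all of step 2 and all of step 3 and all of step 4 and value of joint start below 0.002 m); the robot touches nothing.
It fails at once if a carrier is tipped by more than 0.5 rad (angle between any of carrier1, carrier2, carrier3, carrier4's own z axis and vertical above 0.5 rad).
It fails at once if a carrier is let go high on the dowels (its underside more than 75 mm above the bench) ((height (world z) of carrier1 above 0.075 m and horizontal distance between carrier1 and station below 0.012 m and contact force between carrier1 and the fingers below 0.05 N) or (height (world z) of carrier2 above 0.075 m and horizontal distance between carrier2 and station below 0.012 m and contact force between carrier2 and the fingers below 0.05 N) or (height (world z) of carrier3 above 0.075 m and horizontal distance between carrier3 and station below 0.012 m and contact force between carrier3 and the fingers below 0.05 N) or (height (world z) of carrier4 above 0.075 m and horizontal distance between carrier4 and station below 0.012 m and contact force between carrier4 and the fingers below 0.05 N)).
It fails at once if a bystander is moved by more than 40 mm or tipped (distance of any of dropper1, dropper2, dish, jar from where it was at the start of the episode above 0.04 m or angle between any of dropper1, dropper2, dish, jar's own z axis and vertical above 0.5 rad).
Of carrier1, carrier2, carrier3, carrier4 only 2 to 4 are there at a start; the rules pass over those that are not, and their reading is None.
At some moment in a run one of carrier1, carrier2, carrier3, carrier4, fin_plate may be knocked a few centimetres aside while the robot is not near it.
It also fails if it takes over 210 s, if anything falls off the work surface, if the arm or the gripper's body presses on something with over 40 N, if the wrist force passes 120 N, or if a joint passes its speed limit or range.

## Working session

There is one attempt and no reset: what is moved stays moved. The work goes in short steps, each a Python script; the robot and the scene stay as the last script left them, time stands still between calls to the robot, and variables do not carry over. Pictures are saved under pics/ and viewed, about 12 in all and at most 16, crops included, and the job is handed in when it is done.

```bash
mkdir -p pics; ls
python3 - <<'E'
from plant import *
import cv2,numpy as np
np.set_printoptions(precision=4,suppress=True)
s=get_state();print(s)
a=read_camera("scene");b=read_camera("side")
cv2.imwrite("pics/a.png",a);cv2.imwrite("pics/b.png",b)
for c in("scene","side","wrist"):print(c,get_calibration(c))
for c in("scene","side"):
  for n in["station","cover","mat","fin_plate","cold_block","start_top","carrier1","dropper1","dish","jar"]:
    print(c,n,[(np.round(d["uv"],1),round(d["confidence"],2)) for d in pinpoint(c,n)])
print(get_state()["t"])
E
```

```text
pics
{'t': 0.0, 'joints': array([ 1.1254,  0.2592,  0.0207,  1.3337, -0.    ,  1.4182]), 'joint_vel': array([-0.0007, -0.0003,  0.0017, -0.0007,  0.0003, -0.0014]), 'effort': array([  0.0024, -55.5635,  34.4533,   0.0139,   0.0001,  -0.    ]), 'eef_pos': array([0.1586, 0.5263, 0.2307]), 'tcp_rot': array([-0.4583, -3.1076,  0.002 ]), 'contact_force': array([1.0353, 0.2978, 0.3154]), 'moment': array([-0.0147,  0.0374,  0.0005]), 'opening': 0.08557586721174529}
scene {'camera_matrix': array([[470.5425,   0.    , 317.7461],
       [  0.    , 470.5425, 237.4722],
       [  0.    ,   0.    ,   1.    ]]), 'R': array([[ 0.8568,  0.5157,  0.0027],
       [ 0.3703, -0.6116, -0.6991],
       [-0.3589,  0.5999, -0.715 ]]), 't': array([-0.4843, -0.1431,  1.2438])}
side {'camera_matrix': array([[517.7929,   0.    , 323.6796],
       [  0.    , 517.7929, 236.5322],
       [  0.    ,   0.    ,   1.    ]]), 'R': array([[ 0.8018, -0.5973, -0.0187],
       [-0.4105, -0.5278, -0.7436],
       [ 0.4343,  0.6039, -0.6684]]), 't': array([-0.4717,  0.2905,  1.0361])}
wrist {'camera_matrix': array([[384.1383
[... 1090 characters left out ...]
array([315.3, 259.7]), 0.56)]
side mat [(array([206.2, 219.8]), 0.96), (array([316.7, 256.8]), 0.61)]
side fin_plate [(array([380. , 290.5]), 0.95)]
side cold_block [(array([296.9, 213.4]), 0.92), (array([315.9, 260.1]), 0.47), (array([428.4, 402.2]), 0.22)]
side start_top [(array([416.7, 317.5]), 0.69)]
side carrier1 [(array([357.6, 382.9]), 0.97), (array([264.3, 187.1]), 0.73), (array([315.9, 322. ]), 0.69), (array([349.6, 216.4]), 0.61), (array([236.9, 242.3]), 0.6)]
side dropper1 [(array([352.6, 212.1]), 0.48), (array([386.9, 242.6]), 0.48), (array([415.9, 318.3]), 0.33)]
side dish [(array([208.7, 184.9]), 0.59)]
side jar [(array([431.6, 401.1]), 0.85), (array([319.3, 267.8]), 0.51)]
1.1
```

View pics/a.png

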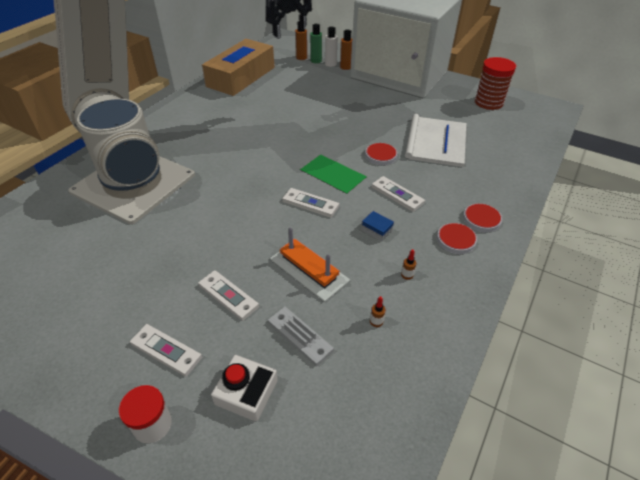

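View pics/b.png

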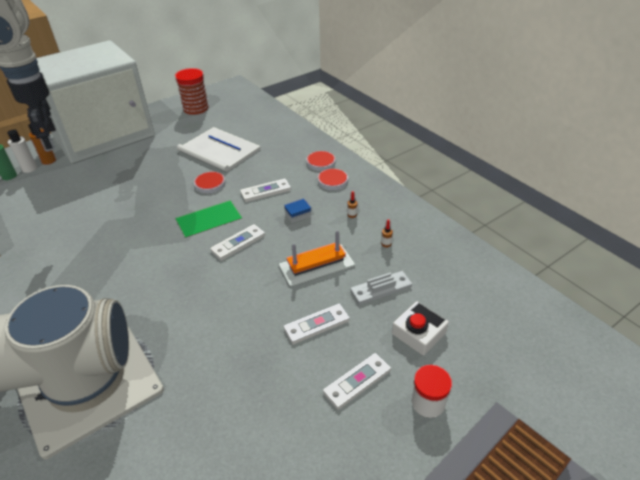

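Both pictures show four carriers. In the scene view they are near (398,193), (310,202), (228,294) and (165,350). The station with its cover is at (310,265), the mat at (333,173), the fin plate at (300,335), the block at (377,224) and the button at (235,373). Next I'll write the helpers and get coarse poses.

```bash
cat > h.py <<'E'
from plant import *
import cv2,numpy as np
from scipy.spatial.transform import Rotation as Ro
np.set_printoptions(precision=4,suppress=True)
def cam(c):
    k=get_calibration(c);K=k["camera_matrix"]
    if c!="wrist":return K,k["R"],k["t"]
    s=get_state();T=np.eye(4);T[:3,:3]=Ro.from_rotvec(s["tcp_rot"]).as_matrix();T[:3,3]=s["eef_pos"]
    M=np.linalg.inv(T@k["hand_eye"]);return K,M[:3,:3],M[:3,3]
def toplane(uv,z,C):
    K,R,t=C;uv=np.atleast_2d(uv).astype(float)
    d=(np.linalg.inv(K)@np.c_[uv,np.ones(len(uv))].T).T@R;o=-R.T@t
    return (o+d*((z-o[2])/d[:,2])[:,None])[:,:2]
def wrap(a):return (a+np.pi/2)%np.pi-np.pi/2
def rect(mask,z,C):
    cs,_=cv2.findContours(mask.astype(np.uint8),cv2.RETR_EXTERNAL,cv2.CHAIN_APPROX_NONE)
    c=max(cs,key=cv2.contourArea)[:,0,:]
    p=toplane(c,z,C);b=cv2.boxPoints(cv2.minAreaRect((p*1000).astype(np.float32)))/1000
    e1,e2=b[1]-b[0],b[2]-b[1]
    if np.linalg.norm(e1)<np.linalg.norm(e2):e1,e2=e2,e1
    return b.mean(0),wrap(np.arctan2(e1[1],e1[0])),np.linalg.norm(e1),np.linalg.norm(e2)
def rot(yaw):return (Ro.from_euler("z",yaw)*Ro.from_euler("x",np.pi)).as_rotvec()
def xy(yaw,dx,dy=0):return np.array([np.cos(yaw)*dx-np.sin(yaw)*dy,np.sin(yaw)*dx+np.cos(yaw)*dy])
E
cat >> h.py <<'E'
def triang(a,b):
    A=[]
    for c,uv in(("scene",a),("side",b)):
        K,R,t=cam(c);P=K@np.c_[R,t]
        A+=[uv[0]*P[2]-P[0],uv[1]*P[2]-P[1]]
    v=np.linalg.svd(np.array(A))[2][-1];return v[:3]/v[3]
E
python3 - <<'E'
from h import *
read_camera("scene");read_camera("side")
Z=dict(station=.008,cover=.036,mat=.002,fin_plate=.012,cold_block=.034,carrier1=.012)
for c in("scene","side"):
  C=cam(c)
  for n,z in Z.items():
    for d in silhouettes(c,n):
      if d["confidence"]>.4:
        try:
          m,y,l,w=rect(d["pixels"],z,C);print(c,n,round(d["confidence"],2),m,"yaw %.3f l %.3f w %.3f"%(y,l,w))
        except Exception as e:print(n,e)
print("button",triang((232,369.7),(416.7,317.5)))
print("jar",triang((150.4,423.4),(431.6,401.1)))
print("drop",triang((408.2,273.5),(352.6,212.1)),triang((378.9,320),(386.9,242.6)),"dish",triang((378.7,154.9),(208.7,184.9)))
E
```

```text
scene station 0.95 [ 0.5531 -0.0209] yaw -0.215 l 0.173 w 0.082
scene station 0.69 [0.4395 0.1694] yaw 0.088 l 0.140 w 0.058
scene cover 0.71 [ 0.554  -0.0216] yaw -0.222 l 0.143 w 0.054
scene mat 0.85 [0.4264 0.3104] yaw -0.142 l 0.160 w 0.092
scene mat 0.53 [ 0.5501 -0.0196] yaw -0.174 l 0.175 w 0.079
scene fin_plate 0.84 [ 0.6284 -0.1731] yaw -0.240 l 0.141 w 0.051
scene cold_block 0.96 [0.6309 0.1564] yaw 1.447 l 0.071 w 0.071
scene carrier1 0.96 [0.6152 0.311 ] yaw -0.273 l 0.141 w 0.061
scene carrier1 0.85 [ 0.447  -0.1675] yaw -0.174 l 0.145 w 0.053
scene carrier1 0.81 [0.4437 0.1664] yaw 0.088 l 0.140 w 0.059
scene carrier1 0.69 [ 0.4286 -0.3295] yaw 0.020 l 0.144 w 0.051
side station 0.83 [ 0.5504 -0.0264] yaw -0.325 l 0.170 w 0.080
side station 0.56 [0.7701 0.1122] yaw 0.835 l 0.116 w 0.029
side cover 0.92 [ 0.5502 -0.0216] yaw -0.215 l 0.138 w 0.057
side mat 0.88 [0.4285 0.3123] yaw -0.144 l 0.160 w 0.092
side fin_plate 0.58 [ 0.6238 -0.1691] yaw -0.222 l 0.139 w 0.061
side cold_block 0.66 [0.6181 0.1555] yaw 1.416 l 0.079 w 0.073
side carrier1 0.94 [0.439  0.1688] yaw 0.083 l 0.142 w 0.062
side carrier1 0.91 [ 0.4451 -0.1668] yaw -0.187 l 0.138 w 0.054
side carrier1 0.76 [ 0.4266 -0.3282] yaw 0.031 l 0.143 w 0.053
side carrier1 0.6 [0.612  0.3111] yaw -0.250 l 0.139 w 0.066
button [ 0.5891 -0.3188  0.0695]
jar [ 0.5082 -0.4479  0.0107]
drop [0.7457 0.0794 0.0107] [ 0.7432 -0.0605  0.0042] dish [0.4987 0.4441 0.004 ]
```

```bash
cat >> h.py <<'E'
HE=get_calibration("wrist")["hand_eye"]
def up(yaw): # of the two half turns, the one with tool x towards the base
    return yaw+np.pi if np.cos(yaw)>0 else yaw
def lookpose(p,yaw,zt):
    y=up(yaw);q=np.array(p)-xy(y,HE[0,3],-HE[1,3]);return np.r_[q,zt],rot(y)
def look(p,yaw,name,ztop,zt=.15,pic=None,n=2,move=True):
    for i in range(n):
        if move:
            r.movep(*lookpose(p,yaw,zt));r.dwell(.15)
        C=cam("wrist");im=read_camera("wrist")
        if pic and i==n-1:cv2.imwrite("pics/%s.png"%pic,im)
        best=None
        for d in silhouettes("wrist",name):
            try:m,y,l,w=rect(d["pixels"],ztop,C)
            except Exception:continue
            e=np.linalg.norm(m-p)
            if e<.08 and (best is None or e<best[0]) and d["confidence"]>.3:best=(e,m,y,l,w,d["confidence"])
        if best is None:print("not seen",name);return None
        _,p,yaw,l,w,cf=best
        print(name,p,"yaw %.4f l %.4f w %.4f c %.2f t %.1f"%(yaw,l,w,cf,get_state()["t"]))
    return p,yaw
E
python3 - <<'E'
from h import *
look(np.array([.552,-.0216]),-.218,"cover",.036,.17,"w1",1)
look(np.array([.552,-.0216]),-.218,"station",.008,.17,None,1,False)
# calibrate the tip height at 52 mm opening over free bench
claw.move_gripper(.052)
r.movep([.52,.10,.04],rot(np.pi));
s0=get_state()
print(r.movel([.52,.10,-.004],vel=.03,guard=4));r.dwell(.1);s=get_state()
print(s0["contact_force"],s["eef_pos"],s["contact_force"],s["opening"],s["t"])
r.movel([.52,.10,.05])
E
```

```text
cover [ 0.5539 -0.0159] yaw -0.2360 l 0.1369 w 0.0472 c 0.70 t 4.6
station [ 0.5541 -0.0157] yaw -0.2290 l 0.1705 w 0.0811 c 0.88 t 4.7
True
[ 1.0129 -0.0736  0.0336] [ 0.5199  0.1    -0.0033] [-1.3126  0.2733  5.7216] 0.051918377135299336 7.4833
```

View pics/w1.png

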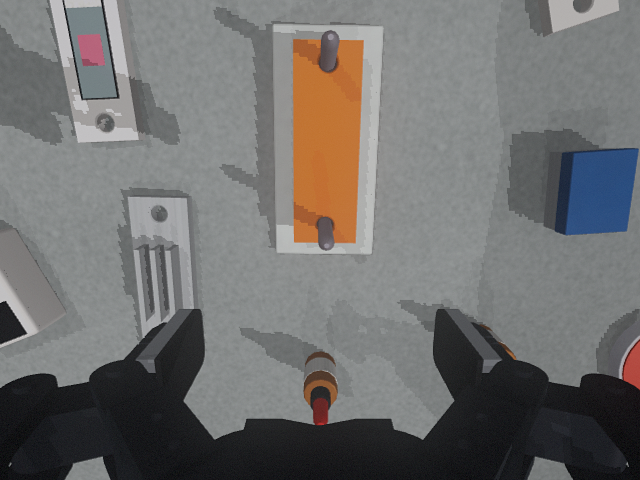

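```bash
cat >> h.py <<'E'
OP=.062
def grab(p,yaw,z,zhi=.15,op=OP):
    claw.move_gripper(op)
    q=rot(up(yaw));r.movep([*p,zhi],q);r.movel([*p,z+.02],vel=.25);hit=r.movel([*p,z],vel=.06,guard=8)
    if hit:print("contact on the way down",get_state()["eef_pos"])
    z0=get_state()["eef_pos"][2];claw.move_gripper(.03);print("opening",get_state()["opening"],"tcp z",z0)
    return z0
E
python3 - <<'E'
from h import *
p=np.array([.5539,-.0159])
z0=grab(p,-.236,.026)
r.movel([*p,.145],vel=.12);s=get_state();print(s["opening"],s["contact_force"])
m=np.array([.4275,.3113]);r.movep([*m,.145],rot(up(-.143)))
r.movel([*m,.03],vel=.25);print(r.movel([*m,z0-.024],vel=.05,guard=6),get_state()["eef_pos"])
claw.move_gripper(OP);r.movel([*m,.12],vel=.3)
look(m,-.143,"cover",.014,.17,"w2",1)
c=np.array([.4415,.1676])
look(c,.086,"carrier1",.012,.15)
print(get_state()["t"])
E
```

```text
opening 0.04408155742740885 tcp z 0.025938855218933556
0.04411971789278812 [-0.6525  0.2035 -0.4418]
True [0.4274 0.3113 0.0039]
cover [0.4271 0.3119] yaw -0.1268 l 0.1370 w 0.0474 c 0.84 t 15.4
carrier1 [0.4424 0.1732] yaw 0.0837 l 0.1370 w 0.0470 c 0.70 t 16.2
carrier1 [0.4421 0.1734] yaw 0.0948 l 0.1360 w 0.0467 c 0.70 t 16.7
16.725
```

View pics/w2.png

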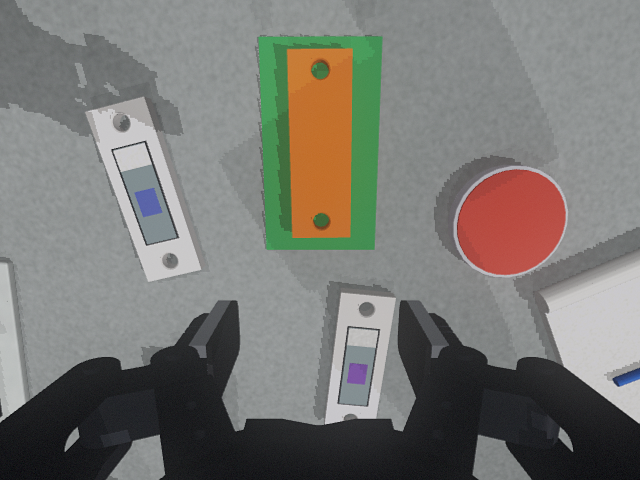

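The cover lies centred on the mat (about 320,140) and in line with it. Now for the exact station pose, with the dowel positions that pose predicts drawn over the picture.

Run:
```python
from h import *
p,y=look(np.array([.554,-.0157]),-.229,"station",.008,.17,"w3",2)
C=cam("wrist");im=cv2.imread("pics/w3.png");K,R,t=C
for sx in(-.055,.055):
  for z in(.024,.088,.095):
    X=np.r_[p+xy(y,sx),z];u=K@(R@X+t);u=u[:2]/u[2];print(u)
    cv2.circle(im,tuple(int(round(v*16)) for v in u),32,(0,255,0),1,shift=4)
# foot from a white threshold, independent of network
cv2.imwrite("pics/w3b.png",cv2.resize(im[20:270,220:440],None,fx=2.4,fy=2.4,interpolation=cv2.INTER_CUBIC))
```

```text
station [ 0.5543 -0.0154] yaw -0.2298 l 0.1693 w 0.0804 c 0.82 t 17.9
station [ 0.5535 -0.0155] yaw -0.2294 l 0.1692 w 0.0809 c 0.97 t 18.4
[317.8747  62.8236]
[317.7822  37.4198]
[317.7685  33.6706]
[317.9291 220.1929]
[317.8626 239.9041]
[317.8532 242.7168]
```

View pics/w3b.png

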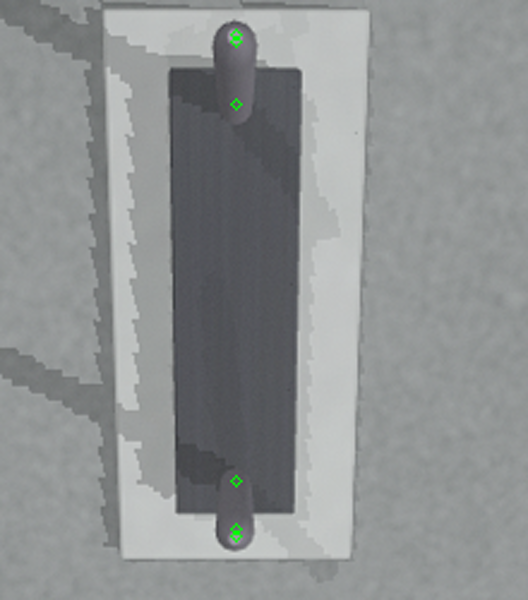

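Predicted dowel tips and feet fall on the real ones in the picture. Starting the carriers.

```bash
cat >> h.py <<'E'
ST=np.array([.5539,-.0155]);SY=-.2295
def stack(p,yaw,name,level,ztop=.012,slow=.06):
    q=look(p,yaw,name,ztop)
    if q is None:return False
    p,yaw=q;z0=grab(p,yaw,0.)
    if get_state()["opening"]<.040:print("missed");return False
    r.movel([*p,.15],vel=.25)
    r.movep([*ST,.15],rot(up(SY)));return lower(z0,.024+.012*level,slow)
def lower(z0,h,slow=.06):
    r.movel([*ST,z0+.102],vel=.2);r.dwell(.1);f0=get_state()["contact_force"]
    hit=r.movel([*ST,z0+h-.003],vel=slow,guard=9);s=get_state();e=s["eef_pos"][2]-z0-h
    print("hit",hit,"above seat %.4f"%e,"dF",s["contact_force"]-f0,"M",s["moment"],"op",s["opening"])
    if abs(e)>.005:return False
    claw.move_gripper(OP);r.movel([*ST,z0+h+.07],vel=.25);print("t",get_state()["t"]);return True
E
python3 - <<'E'
from h import *
print(stack(np.array([.4421,.1734]),.09,"carrier1",0))
E
```

```text
carrier1 [0.4423 0.1733] yaw 0.0907 l 0.1369 w 0.0461 c 0.68 t 19.6
carrier1 [0.4418 0.1732] yaw 0.0870 l 0.1364 w 0.0469 c 0.63 t 20.1
opening 0.04433714572869941 tcp z -8.767244498497292e-05
hit True above seat 0.0008 dF [-1.3684 -0.5587  7.5177] M [0.0622 0.2192 0.0395] op 0.044362078288104685
t 26.2083
True
```

Run:
```python
from h import *
if stack(np.array([.6136,.311]),-.26,"carrier1",1):
  if stack(np.array([.446,-.167]),-.18,"carrier1",2):
    look(ST,SY,"carrier1",.060,.19,"w4",1)
```

```text
not seen carrier1
```

Run:
```python
from h import *
read_camera("scene")
for n in("carrier1","fin_plate"):
 for d in silhouettes("scene",n):
  try:print(n,round(d["confidence"],2),rect(d["pixels"],.012,cam("scene")))
  except Exception as e:print(e)
C=cam("wrist");cv2.imwrite("pics/w4.png",read_camera("wrist"))
for d in silhouettes("wrist","carrier1"):print(round(d["confidence"],2),rect(d["pixels"],.012,C))
print(get_state()["t"])
```

```text
carrier1 0.92 (array([ 0.4289, -0.3291], dtype=float32), np.float32(0.02475059), np.float32(0.1418362), np.float32(0.049462717))
carrier1 0.91 (array([ 0.5428, -0.0025], dtype=float32), np.float32(-0.23816025), np.float32(0.14658126), np.float32(0.05646481))
carrier1 0.7 (array([0.6126, 0.3094], dtype=float32), np.float32(-0.26261914), np.float32(0.14020675), np.float32(0.055867106))
carrier1 0.6 (array([ 0.4475, -0.1663], dtype=float32), np.float32(-0.17519808), np.float32(0.14733692), np.float32(0.05325976))
fin_plate 0.8 (array([ 0.628 , -0.1724], dtype=float32), np.float32(-0.23922777), np.float32(0.14095703), np.float32(0.052007508))
fin_plate 0.58 (array([ 0.487 , -0.4403], dtype=float32), np.float32(-0.41328228), np.float32(0.11161333), np.float32(0.072839834))
0.82 (array([0.6158, 0.3186], dtype=float32), np.float32(-0.24307573), np.float32(0.13695452), np.float32(0.04736145))
27.9833
```

View pics/w4.png

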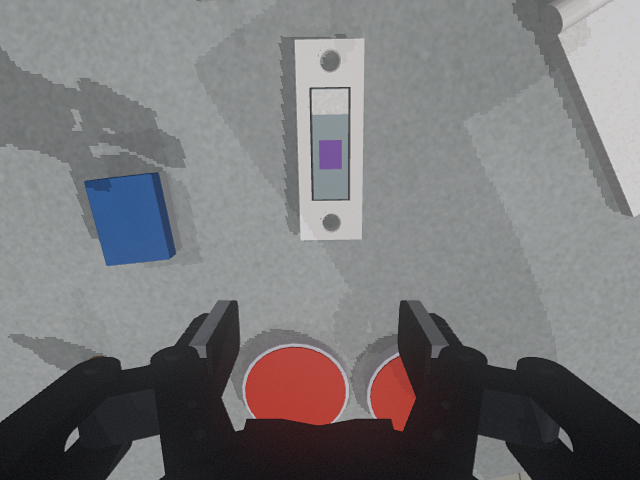

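The carrier is in plain view at (330,140); the network simply missed it once. I'll add a retry and go on.

```bash
python3 - <<'E'
s=open("h.py").read()
s=s.replace('''        best=None
''','''        best=None
        for k in range(3):
            ds=silhouettes("wrist",name)
            if any(d["confidence"]>.3 for d in ds):break
            C=cam("wrist");read_camera("wrist")
''').replace('for d in silhouettes("wrist",name):\n            try:m','for d in ds:\n            try:m')
open("h.py","w").write(s)
E
python3 - <<'E'
from h import *
if stack(np.array([.6158,.3186]),-.243,"carrier1",1):
  if stack(np.array([.4465,-.167]),-.18,"carrier1",2):
    look(ST,SY,"carrier1",.060,.19,"w5",1)
E
```

```text
carrier1 [0.6152 0.3185] yaw -0.2427 l 0.1357 w 0.0469 c 0.92 t 28.5
carrier1 [0.6152 0.3187] yaw -0.2425 l 0.1365 w 0.0472 c 0.83 t 29.0
opening 0.044212640097440775 tcp z -0.00014010051302782225
hit True above seat 0.0008 dF [-0.9883  0.3366  7.7066] M [0.0104 0.2181 0.0474] op 0.04415936348114206
t 35.2917
carrier1 [ 0.4471 -0.1628] yaw -0.1736 l 0.1358 w 0.0461 c 0.91 t 36.3
carrier1 [ 0.4475 -0.1629] yaw -0.1736 l 0.1373 w 0.0474 c 0.59 t 36.8
opening 0.04408554145997295 tcp z -9.486659501704853e-05
hit True above seat 0.0008 dF [-0.6823 -1.0369  6.1768] M [ 0.0313  0.152  -0.0305] op 0.04406430074023492
t 42.3833
carrier1 [ 0.5535 -0.0143] yaw -0.2301 l 0.1368 w 0.0470 c 0.76 t 43.1
```

Run:
```python
from h import *
if stack(np.array([.4285,-.3288]),.025,"carrier1",3):
    look(ST,SY,"carrier1",.072,.19,"w6",1)
    read_camera("scene")
    for n in("carrier1","fin_plate"):
      print(n,[(round(d["confidence"],2),*rect(d["pixels"],.012,cam("scene"))[:2]) for d in silhouettes("scene",n)])
```

```text
carrier1 [ 0.4274 -0.3259] yaw 0.0243 l 0.1374 w 0.0474 c 0.83 t 44.6
carrier1 [ 0.4272 -0.326 ] yaw 0.0256 l 0.1357 w 0.0463 c 0.70 t 45.2
opening 0.043657722016772815 tcp z -0.00011270232735629063
hit True above seat 0.0001 dF [ 2.4759 -0.6804  1.0075] M [-0.2554 -0.4456 -0.0551] op 0.04455272239721841
t 51.125
carrier1 [ 0.5534 -0.0147] yaw -0.2230 l 0.1366 w 0.0471 c 0.83 t 51.8
carrier1 [(0.69, array([ 0.532 , -0.0085], dtype=float32), np.float32(-0.23013413)), (0.66, array([0.5239, 0.0275], dtype=float32), np.float32(-0.2176491)), (0.63, array([ 0.5414, -0.0165], dtype=float32), np.float32(0.105348945)), (0.45, array([ 0.6106, -0.0223], dtype=float32), np.float32(1.2291299))]
fin_plate []
```

View pics/w6.png

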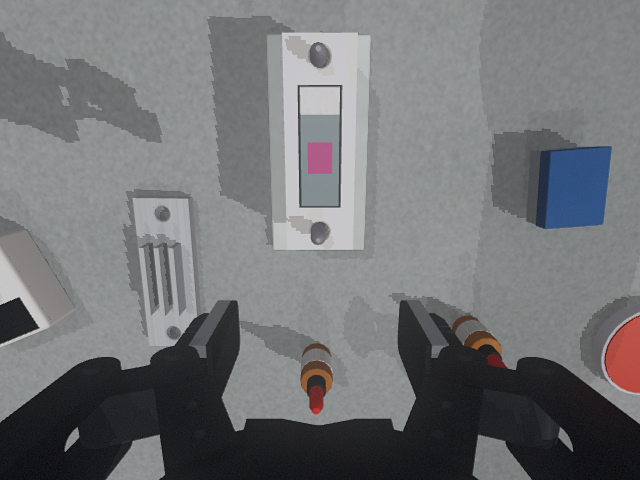

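Four carriers are on the dowels, with the top one centred. The fin plate at (165,270) has not moved, so it's next.

Run:
```python
from h import *
if stack(np.array([.626,-.170]),-.23,"fin_plate",4):
    look(ST,SY,"fin_plate",.084,.21,"w7",1)
    b=np.array([.625,.156])
    print(lookpose(b,1.42,.17))
    try:
        q=look(b,-.15,"cold_block",.034,.17,"w8",1)
    except Exception as e:print(e)
```

```text
fin_plate [ 0.6283 -0.1685] yaw -0.2315 l 0.1375 w 0.0473 c 0.93 t 53.0
fin_plate [ 0.6285 -0.1684] yaw -0.2406 l 0.1362 w 0.0467 c 0.79 t 53.5
opening 0.04392156465982795 tcp z -0.00010133022711793227
hit True above seat 0.0000 dF [-0.8655  0.0332  5.525 ] M [-0.0173  0.097  -0.0338] op 0.04416697932890008
t 58.6917
fin_plate [ 0.554  -0.0143] yaw -0.2291 l 0.1368 w 0.0465 c 0.62 t 59.4
(array([0.6357, 0.2218, 0.17  ]), array([ 2.0478, -2.3825, -0.    ]))
cold_block [0.6279 0.1715] yaw -0.1509 l 0.0597 w 0.0459 c 0.95 t 60.5
```

View pics/w7.png

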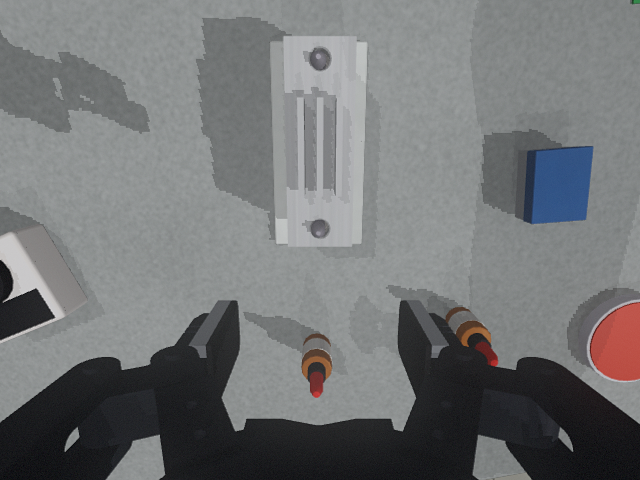

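View pics/w8.png

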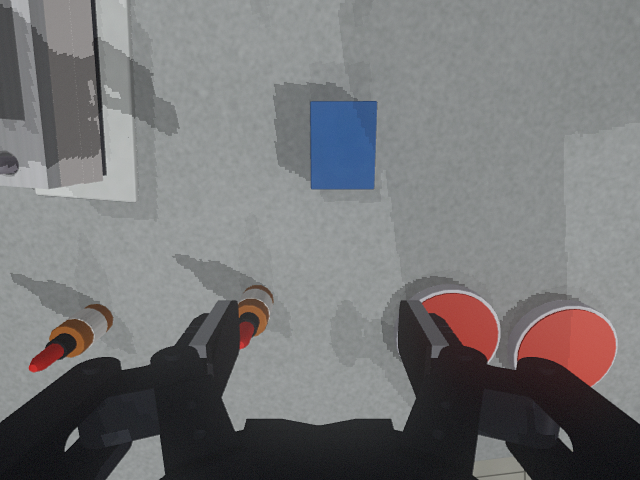

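The fin plate is seated and centred, and the block is clear at (343,145). Grabbing the block and lowering it.

Run:
```python
from h import *
p,y=look(np.array([.6279,.1715]),-.151,"cold_block",.034,.17,None,1)
z0=grab(p,y,.018,.12);r.movel([*p,.2],vel=.25)
r.movep([*ST,.2],rot(up(SY)));r.movel([*ST,z0+.106],vel=.2)
for dy in(0,.001,-.001,.002,-.002):
    q=ST+xy(SY,0,dy);r.movel([*q,z0+.106],vel=.05);r.dwell(.15)
    hit=r.movel([*q,z0+.082],vel=.04,guard=6);s=get_state();e=s["eef_pos"][2]-z0-.084
    print(dy,hit,"above %.4f"%e,s["contact_force"],s["moment"],s["opening"])
    if e<.004:break
if e<.004:
    claw.move_gripper(OP);r.movel([*q,.22],vel=.25)
    look(ST,SY,"cold_block",.118,.22,"w9",1)
    read_camera("side");read_camera("scene");cv2.imwrite("pics/s9.png",read_camera("side"))
    for n in("start_top",):
      for c in("scene","side"):print([(d["uv"],d["confidence"]) for d in pinpoint(c,n)])
print(get_state()["t"])
```

```text
cold_block [0.6276 0.1716] yaw -0.1508 l 0.0602 w 0.0459 c 0.73 t 61.0
opening 0.044658227994832975 tcp z 0.017950549639323805
0 True above 0.0007 [-1.0243 -0.4286  6.6099] [0.0145 0.2258 0.0103] 0.04437034230709377
cold_block [ 0.5537 -0.0146] yaw -0.2293 l 0.0594 w 0.0459 c 0.88 t 67.6
[([230.8, 372.1], 0.72), ([311.8, 245.9], 0.51)]
[([415.9, 317.8], 0.64)]
67.8167
```

View pics/w9.png

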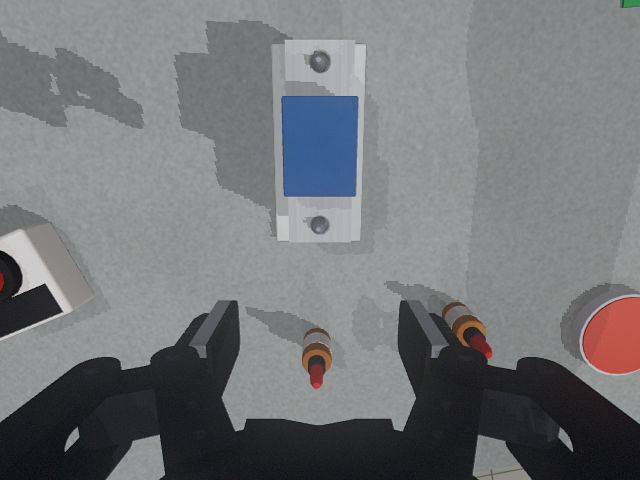

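Run:
```python
from h import *
im=cv2.imread("pics/s9.png");cv2.imwrite("pics/s9c.png",cv2.resize(im[190:310,250:390],None,fx=4,fy=4,interpolation=cv2.INTER_CUBIC))
claw.move_gripper(0.)
b=np.array([.589,-.319])
r.movep([.57,-.15,.22],rot(np.pi));r.movep(*lookpose(b,0,.17));r.dwell(.2)
C=cam("wrist");cv2.imwrite("pics/w10.png",read_camera("wrist"))
for d in pinpoint("wrist","start_top"):print(d["uv"],d["confidence"],toplane(d["uv"],.06,C),toplane(d["uv"],.07,C))
```

```text
[317.1, 149.8] 0.65 [[ 0.5918 -0.3182]] [[ 0.5917 -0.3181]]
```

View pics/s9c.png

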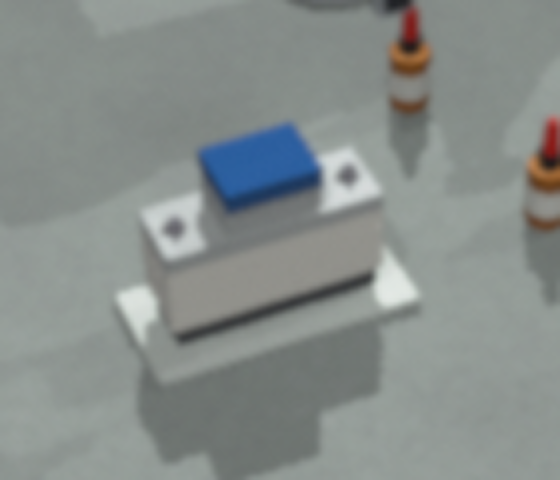

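View pics/w10.png

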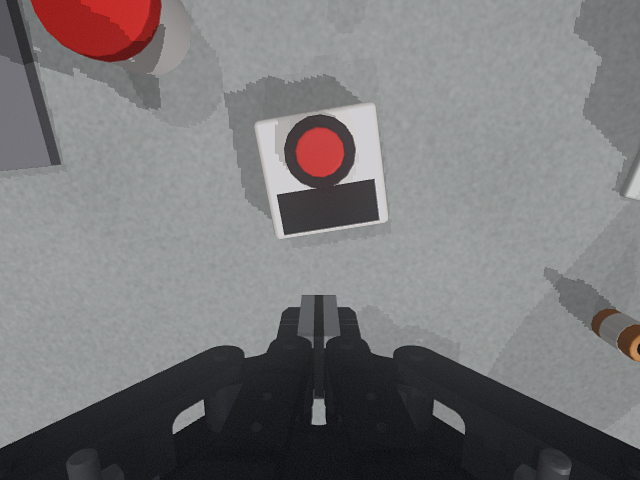

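The stack is level and the block sits home. The red button is at (320,151). Pressing it.

Run:
```python
from h import *
b=np.array([.591,-.3182])
r.movep([*b,.11],rot(np.pi));r.dwell(.1)
print(r.movel([*b,.03],vel=.03,guard=2),get_state()["eef_pos"][2])
z=get_state()["eef_pos"][2]
h=r.movel([*b,z-.02],vel=.015,guard=12);s=get_state();print(h,s["eef_pos"],s["contact_force"])
r.dwell(.2);print(get_state()["contact_force"])
r.movel([*b,.15],vel=.1);r.movep([.5,-.25,.25],rot(np.pi))
cv2.imwrite("pics/e.png",read_camera("side"));s=get_state();print(s["t"],s["contact_force"])
for n,zt in(("cover",.014),("cold_block",.118),("fin_plate",.084)):
  print(n,[(round(d["confidence"],2),*rect(d["pixels"],zt,cam("side"))) for d in silhouettes("side",n)])
```

```text
True 0.057783559165990386
True [ 0.5909 -0.3181  0.0561] [-0.4111  0.3822  6.4001]
[-2.4471  1.339   7.6798]
74.7667 [-0.1232  0.2218  0.2813]
cover [(0.85, array([0.4256, 0.3054], dtype=float32), np.float32(-0.12088597), np.float32(0.13865359), np.float32(0.059224203))]
cold_block [(0.75, array([ 0.5447, -0.0283], dtype=float32), np.float32(1.3291632), np.float32(0.07618154), np.float32(0.06825125)), (0.27, array([0.3815, 0.1827], dtype=float32), np.float32(-0.17832422), np.float32(0.12049535), np.float32(0.056168787))]
fin_plate [(0.84, array([ 0.5499, -0.0183], dtype=float32), np.float32(-0.22320235), np.float32(0.13790421), np.float32(0.056742396)), (0.67, array([ 0.485 , -0.4585], dtype=float32), np.float32(0.66888344), np.float32(0.10426628), np.float32(0.06339808)), (0.25, array([0.3954, 0.2234], dtype=float32), np.float32(-0.13972354), np.float32(0.12657522), np.float32(0.057527058))]
```

View pics/e.png

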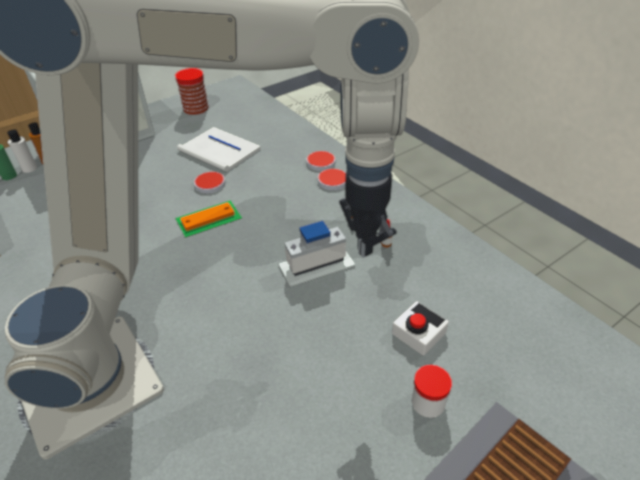

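The first press stopped early: only about 8 N, and roughly 2 mm below first contact. I'll press again, deeper, logging force against height.

Run:
```python
from h import *
b=np.array([.591,-.3182])
r.movep([*b,.11],rot(np.pi));r.movel([*b,.066],vel=.1);r.dwell(.2)
for z in np.arange(.063,.045,-.001):
    h=r.movel([*b,z],vel=.02,guard=25);r.dwell(.05);s=get_state()
    print("%.4f"%s["eef_pos"][2],s["contact_force"].round(1),h)
    if h or s["contact_force"][2]>25:break
r.dwell(.2);r.movel([*b,.15],vel=.1);r.movep([.5,-.25,.25],rot(np.pi));r.dwell(.3)
s=get_state();print(s["t"],s["contact_force"])
C=cam("side");cv2.imwrite("pics/e2.png",read_camera("side"))
```

```text
0.0629 [ 0.3 -0.3  0.4] False
0.0621 [ 1.  -0.   0.7] False
0.0611 [-0.4 -1.2  1.4] False
0.0601 [-0.2 -0.5  2.4] False
0.0590 [ 0.5 -1.   3.5] False
0.0581 [ 2.  -0.8  2.5] False
0.0571 [ 1.3 -0.5  3.7] False
0.0561 [ 1.2 -0.9  4.8] False
0.0560 [-1.6  0.3 10.9] False
0.0559 [-2.2  2.1 17.8] False
0.0557 [-5.6  3.3 22.8] False
0.0556 [-7.3  4.8 30.3] False
82.4 [ 0.5732 -0.9521 -0.6715]
```

The force rises from 0.062 m and meets a hard stop at 0.056 m, which is the full 6 mm of travel, so the first press reached the stop too. Handing in.

Run:
```python
from h import *
im=cv2.imread("pics/e2.png");print(cv2.absdiff(im,cv2.imread("pics/e.png"))[180:420,170:460].max())
r.hand_in();print(get_state()["t"])
```

```text
24
the job is handed in; nothing more can be done
the job is handed in; nothing more can be done
```

The job is handed in, at about 82 s of the 210 s allowed. The hand-in gives no verdict, so what follows rests on my own checks.

**What I did:** I laid the cover on the middle of the mat and lowered all four carriers over the dowels, then the fin plate. The cold block went on it, and I pressed the start button and let it go.

**Last checks:**
- **Cover:** it measured less than 1 mm from the mat's centre and about 0.02 rad out of line with it.
- **Stack:** every plate and the block came to rest within 1 mm of its expected height. The wrist camera put the top carrier, the fin plate and the block within about 1.2 mm and 0.01 rad of the station. In the side view the stack looked level and the block fully home.
- **Button:** the second press showed contact at 62 mm and a hard stop at 56 mm, which is the full 6 mm of travel. After it, the side view had barely changed from the one taken after the first press.
- **Bystanders:** I left them alone, and they looked undisturbed in the pictures. I did not measure their positions again at the end.

**What disagreed:**
- The network missed one carrier once; a second look found it.
- The first press looked too shallow, so I pressed again. The second press showed the first had already reached the stop.
- The last carrier met some sideways force as it was lowered, but still ended at its seat height.
- I saw no sign of anything being knocked aside.

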